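Divert the stud balls into the round pot

ROBOT

A 7-joint arm with a two-finger parallel gripper is mounted at the origin on the work surface. World frame = base frame: x ahead of the robot, y to its left, z up, the work surface at z = 0. Lengths are in m, angles in rad, forces in N, time in s.
With the tool pointing down it reaches from about 0.4 to 0.85 m from the base axis. Payload 4.5 kg.
Tool frame: the origin (TCP) lies between the finger pads; the fingertips stand 19 mm ahead of it and the grasp point (between the pads) is the TCP (r.tips_ahead is the distance from the TCP to the fingertips, in m); z points along the fingers, y is the line along which they close (so a half turn about z gives the same grasp; the last joint's range is limited). The gripper opens to 88 mm and grips with 3 to 60 N. Pads are 18 mm wide; open, the fingers measure 123 mm over their backs; the gripper's body (75 mm by 187 mm) begins 45 mm behind the grasp point.
Start: joints at [-1.215, 0.689, -0.195, 1.565, 0.157, 0.902, -0.215], TCP at [0.198, 0.593, 0.258] pointing down, gripper open.
Joint ranges: [-3.01, 3.01], [-0.46, 2.08], [-1.47, 1.51], [0.13, 2.56], [-1, 4.14], [0.04, 2.09], [-2.66, 2.66]. Speed limits (rad/s): [2.57, 2.57, 3.14, 3.14, 3.14, 3.14, 3.14].

INTERFACE

Orientations are given as a unit quaternion [x, y, z, w].
In Python, from plant import r, cams, models gives the robot as it stands. The module is installed in compiled form; this text tells all that it offers.
- The arm moves only by the tool jog_arm, never from a script. Its arguments are lists of equal length, an entry for each row: "turn": the turn, a rotation vector about the tool's x, y, z in rad, a list of three; "translation": the shift along the tool's x, y, z in m, a list of three; "grip": the closure, from 0 (fully open) to 1 (shut). In form: {"turn": [[ax, ay, az], ...], "translation": [[tx, ty, tz], ...], "grip": [grip, ...]}. A call has 1 to 20 rows; each row is the pose to reach, as a shift and turn from the pose commanded when the call began, along the tool's axes at that moment; what a row does not reach only later rows make up. A row lasts 1/8 s, in which the tool goes at most 62.5 mm and 10.7 degrees, less where a joint would pass 70% of its speed; a pose out of reach is approached as far as the arm can. A call with a gripper value outside its range is refused whole. The fingers move at their own pace and stop on an object; "force" is the grip in N (left out, the last holds). Time passes only in rows, so rows that repeat a pose let the fingers close. It gives the time, the measured TCP pose, the force, the opening and the grip force at its end, in the units of the state.
- r.get_state(): the state, without advancing time (a new reading comes with each control period).
- cams.snapshot(name): name is "scene" or "top" or "wrist"; returns the picture (480x640x3 uint8, red, green, blue); there is no depth.
- cams.camera_params(name): a dict with "fx", "fy", "cx", "cy" (pixels), "eye" and "orientation" of the camera in the world. Camera axes: x right, y up, looking along -z (the intrinsics and any distortion apply to the point x, -y, -z); pixel columns grow to the right and rows downward; lengths in m; the calibration is good to about 2 mm. A picture is of the moment at which its call begins: read the wrist's pose just before it. camera_params takes no time and is no camera call; for the wrist camera it gives the pose at the moment of the call.
- r.finish_job(): hands the job in; it is judged then, once.
Trained networks look in the newest picture that a camera, given by its name, has taken for a name from the list of things; names that differ only in an ending like _2 or _b are one class to them, and where a whole thing is asked for, a point or a joint stands for the part that bears it (a point fixed in the world has none). Each returns a list of dicts, best first, with "p" (0 to 1); they miss things now and then, are a little off and sometimes report something else, mostly with a low value. They report only what shows in the picture. A call takes as long as a camera call. They do not tell look-alikes from the thing itself.
- models.find_in(camera, name): "position" ([x, y, z] in m, in world coordinates, good to about 4 mm: the middle of the surface that is visible of it).
- models.masks_of(camera, name): "pixels" (480x640 bool, what is visible of it).
- models.place_of(camera, name): "position" ([x, y, z] in m, in world coordinates, good to about 4 mm: a listed point, or the origin of a listed thing).
The state is a dict: "clock": time; "q": joint angles; "qd": joint speeds; "joint_torque": joint torques, N m; "tool_pos": TCP position; "eef_rot": TCP orientation; "contact_force": force on the tool from outside, world axes, zero at the start; "moment": the same for the moment, N m; "opening": opening from 0.0 (shut) to 1.0 (fully open); "finger_force": force on a finger pad.
Only numpy, scipy, OpenCV 4.12 (cv2) and the standard library are available. Lean on these libraries where they do the work, as an engineer would, in place of code of your own. Each camera call takes 0.05 s, during which the arm holds its last target. There are 200 camera calls.

TASK

On the leather worker's bench, push the sorting chute's lever fully over so that its flap sends parts to the exit above the round pot, then tip the three brass stud balls out of their scoop into the hopper on top so that all of them run down into the pot. Leave the pot where it stands, and finally stand the empty scoop upright on the bench and let go of it.

Things in the scene. Friction and masses are not known exactly. Their poses are not given: they have to be found in the camera images.
- chute: Sheet-metal sorting chute, fixed to the bench, 250 mm wide (y), 76 deep (x; the hopper 122), 215 high. Origin on the bench under its middle, z up; the lever is on its -x side, which faces the robot at yaw 0. Two exits open downward, 65 mm above the bench, at y = +100 and -100 mm. Inside, a flap hinged on an axis along x at y = 0, z = 131 mm sends parts to one exit.
- hopper (a point): Centre of the hopper's open mouth, on top of the chute, at its rim 215 mm above the bench, straight above the chute's origin. The mouth is 116 by 116 mm inside; it narrows to a throat of 70 mm (x) by 84 mm (y), 50 mm below.
- flap (a joint): Angle of the flap and its lever (one rigid piece) about the chute's x axis, rad: 0 = upright, stops at -0.7 and +0.7. Positive: flap and lever lean to the chute's -y, closing the -y exit, so parts run to the +y exit; negative: the reverse. Stiff by friction (about 2 N at the knob), it stays where it is left.
- lever_knob (a point): Centre of the wooden knob on the lever: a cylinder 18 mm thick and 36 mm long, lying along the chute's x, 88 mm from the chute's middle and 10 mm clear of the hopper's -x wall. It swings sideways (y) on a radius of 75 mm about the hinge: 206 mm above the bench when upright, 188 mm at the stops and then 48 mm to the side. The space on both sides of it is free.
- scoop: Steel scoop holding the balls (its twin is empty). Origin under its middle, z up. Pan 95 mm long (x from -50 to 45), 60 mm wide (y), walls 24 mm high at the back (+x) and sides. The mouth is at -x (faces the robot at yaw 0): the floor ramps up 15 degrees over the last 28 mm to a lip 10 mm high. Level, it keeps the balls; mouth tipped down 35 to 45 degrees, they roll out. 0.14 to 0.23 kg.
- scoop_grip (a point): Middle of the scoop's upright wooden grip, 78 mm above the scoop's origin: a block 30 mm (scoop's x) by 12 mm (y), from 54 to 99 mm above the scoop's underside, standing on a strap that bridges the pan. Pinch its 12 mm thickness from above.
- pot: Round open steel pot, 110 mm across the rim (100 inside), 45 mm high, 0.5 kg, under one of the two exits, 105 mm to the chute's +y or -y side. Origin under its middle. A square tin of like size under the other exit is the wrong one.
- ball1: Brass ball, 18 mm in diameter, 26 g, one of three lying in the scoop. Origin at its centre.
- ball2: Brass ball, 18 mm in diameter, 26 g, one of three lying in the scoop. Origin at its centre.
- ball3: Brass ball, 18 mm in diameter, 26 g, one of three lying in the scoop. Origin at its centre.
Not all that is in view belongs to the job. What is shaped like the scoop but turquoise is not meant. What is shaped like the pot but purple is not meant.

How it is judged:
By the outcome, as a careful person would: the job done as asked, in the order asked, and still so for the second after the job is handed in, with the robot touching nothing.
It also fails if it takes over 72 s, if anything falls off the work surface, if the arm or the gripper's body presses on something with over 40 N, if the wrist force passes 120 N, or if a joint passes its speed limit or range.

## Working session

There is one attempt and no reset: what is moved stays moved. The work goes in short steps, Python scripts to look and compute and a tool call to move; the robot and the scene stay as the last step left them, time stands still between calls to the robot, and variables do not carry over. Pictures are saved under pics/ and viewed, at most 10 in all, crops included, and the job is handed in when it is done.

Besides the shell and the picture viewer there is one more tool, called as a command line: name --argument value ..., lists and objects as JSON in quotes. jog_arm: Moves the arm, as the interface text tells. Its arguments: {"type":"object","properties":{"turn":{"type":"array"},"translation":{"type":"array"},"grip":{"type":"array"},"force":{"type":"number"}},"required":["turn","translation","grip"]}

```bash
mkdir -p pics
python3 - <<'E'
from plant import r,cams,models
import cv2,numpy as np
s=r.get_state();print(s['clock'],np.round(s['tool_pos'],4),np.round(s['eef_rot'],4),s['opening'])
ims=[]
for c in ['scene','top']:
    im=cams.snapshot(c);cv2.imwrite(f'pics/{c}0.png',im[:,:,::-1])
    for n in ['chute','hopper','lever_knob','scoop','scoop_grip','pot','ball1']:
        print(c,n,[(np.round(d['position'],3).tolist(),round(d['p'],2)) for d in models.place_of(c,n)][:4])
E
```

```text
0.0 [0.1976 0.5924 0.2569] [ 1.602e-01  9.871e-01 -9.000e-04 -1.000e-04] 0.9990331100132538
scene chute [([0.549, 0.109, -0.002], 0.68), ([0.555, 0.109, 0.214], 0.54)]
scene hopper [([0.552, 0.109, 0.214], 0.74)]
scene lever_knob [([0.468, 0.115, 0.202], 0.67)]
scene scoop [([0.472, -0.222, -0.004], 0.89), ([0.3, -0.246, 0.0], 0.62)]
scene scoop_grip [([0.298, -0.241, 0.085], 0.69), ([0.472, -0.224, 0.082], 0.6)]
scene pot [([0.721, 0.19, -0.0], 0.94), ([0.571, 0.21, -0.004], 0.71)]
scene ball1 [([0.499, -0.224, 0.011], 0.6), ([0.49, -0.246, 0.01], 0.55), ([0.473, -0.216, 0.013], 0.39)]
top chute [([0.55, 0.108, 0.002], 0.72)]
top hopper [([0.549, 0.105, 0.218], 0.91)]
top lever_knob [([0.466, 0.114, 0.205], 0.56)]
top scoop [([0.467, -0.226, -0.0], 0.75)]
top scoop_grip [([0.468, -0.22, 0.075], 0.56), ([0.304, -0.239, 0.077], 0.56), ([0.468, -0.226, -0.002], 0.23)]
top pot [([0.722, 0.197, 0.003], 0.83), ([0.566, 0.214, 0.004], 0.65)]
top ball1 [([0.503, -0.221, 0.01], 0.54), ([0.493, -0.247, 0.014], 0.53)]
```

View pics/scene0.png

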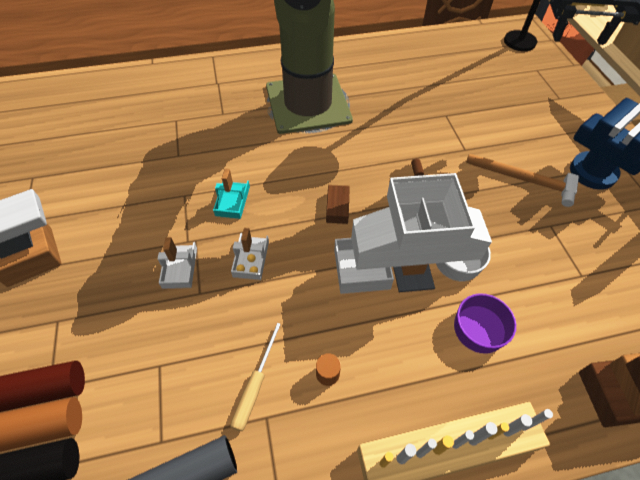

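View pics/top0.png

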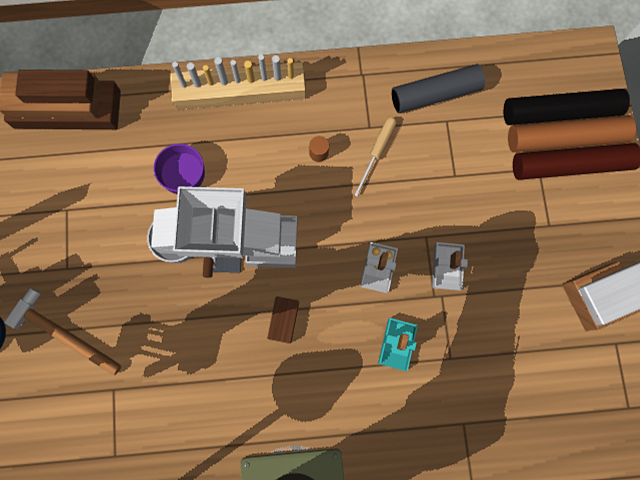

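Candidates for the scoop: steel with balls at scene (250,258) / top (380,266); the empty steel twin at scene (178,265) / top (449,265); the turquoise one at scene (232,198) / top (398,344). I choose the one with balls. For the pot: the round steel one is under the left (+y) exit, top (170,240). The square tin is at top (280,240) and the purple pot at top (180,168). The pot is at +y, so the lever must go to -y.

Run:
```python
from plant import r,cams,models
import cv2,numpy as np
im=cv2.imread('pics/top0.png');im2=cv2.imread('pics/scene0.png')
a=cv2.resize(im[180:300,150:470],(800,300),interpolation=cv2.INTER_CUBIC)
b=cv2.resize(im2[150:300,150:500],None,fx=800/350,fy=300/150,interpolation=cv2.INTER_CUBIC)
cv2.imwrite('pics/crop1.png',np.vstack([a,b]))
for c in ['top','scene']:
    p=cams.camera_params(c);print(c,{k:np.round(v,4).tolist() for k,v in p.items()})
```

```text
top {'fx': 583.1977, 'fy': 583.1977, 'cx': 305.2352, 'cy': 241.9882, 'eye': [0.2747, -0.0487, 1.2559], 'orientation': [-0.0709, 0.0756, 0.7343, -0.6709]}
scene {'fx': 448.6696, 'fy': 448.6696, 'cx': 323.5539, 'cy': 231.9205, 'eye': [0.9829, -0.193, 0.8275], 'orientation': [0.2358, 0.1793, 0.5965, 0.746]}
```

View pics/crop1.png

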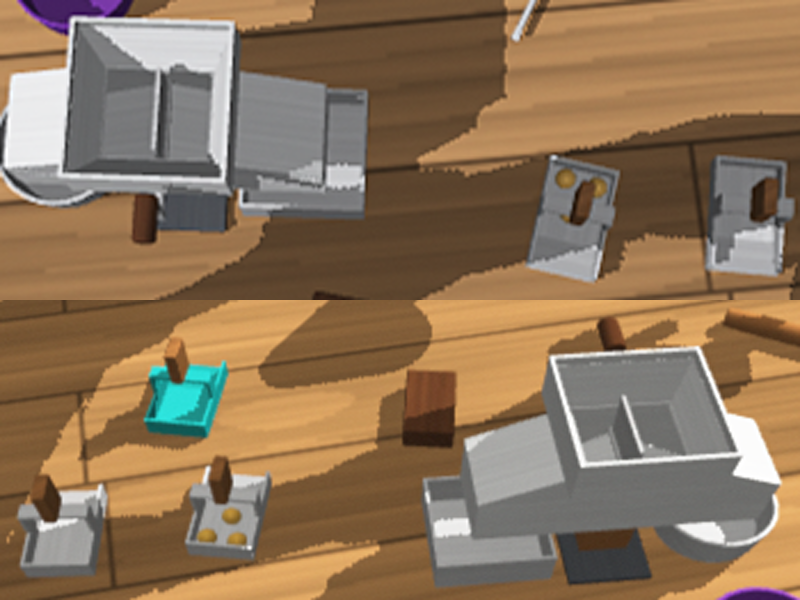

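The crop shows the three balls in the chosen scoop, with its back wall away from the robot. The lever knob is about upright, and the round pot is at the +y exit. Next I unproject the edges for the yaws.

```bash
cat > h.py <<'E'
from plant import r,cams,models
import cv2,numpy as np
from scipy.spatial.transform import Rotation as R
def ray(c,uv,z,p=None):
    p=p or cams.camera_params(c); u,v=uv
    d=R.from_quat(p['orientation']).apply([(u-p['cx'])/p['fx'],-(v-p['cy'])/p['fy'],-1])
    e=np.array(p['eye']); return e+d*(z-e[2])/d[2]
E
python3 - <<'E'
from h import *
f=lambda a,z:[ray('top',(x/2.5+150,y/2.5+180),z) for x,y in a]
for n,P in [('scoop',f([(552,155),(620,170),(528,270),(598,280)],.02)),('hop',f([(72,18),(238,20),(62,177),(230,182)],.215))]:
    P=np.array(P);print(n,P.round(4).tolist(),P.mean(0).round(4))
    for a,b in [(2,0),(3,1),(1,0),(3,2)]:
        d=P[b]-P[a];print(np.degrees(np.arctan2(d[1],d[0])).round(1),np.linalg.norm(d).round(4))
E
```

```text
scoop [[0.5214, -0.2103, 0.02], [0.503, -0.2673, 0.02], [0.4238, -0.1786, 0.02], [0.4099, -0.237, 0.02]] [ 0.4645 -0.2233  0.02  ]
-18.0 0.1027
-18.0 0.0979
72.1 0.0599
76.6 0.06
hop [[0.6184, 0.1594, 0.215], [0.6056, 0.0363, 0.215], [0.4984, 0.1721, 0.215], [0.4837, 0.0505, 0.215]] [0.5515 0.1046 0.215 ]
-6.0 0.1206
-6.6 0.1228
84.1 0.1237
83.1 0.1224
```

```bash
cat >> h.py <<'E'
def rel(targets,q=None,p=None):
    "world TCP points -> shifts in present tool axes"
    s=r.get_state(); M=R.from_quat(s['eef_rot'])
    print('t',round(s['clock'],2),'pos',np.round(s['tool_pos'],4),'axes',M.as_matrix().round(3).tolist(),'F',np.round(s['contact_force'],1),'op',round(s['opening'],3))
    for t in targets: print(t,M.inv().apply(np.array(t)-s['tool_pos']).round(4).tolist())
E
python3 -c "
from h import *
rel([(.4656,.1708,.257),(.4656,.1708,.191),(.4567,.0903,.191)])"
```

```text
t 0.8 pos [0.1977 0.593  0.2578] axes [[-0.949, 0.316, 0.0], [0.316, 0.949, 0.0], [0.0, 0.0, -1.0]] F [0.2 0.  0.5] op 1.0
(0.4656, 0.1708, 0.257) [-0.3877, -0.3157, 0.0007]
(0.4656, 0.1708, 0.191) [-0.3877, -0.3157, 0.0667]
(0.4567, 0.0903, 0.191) [-0.4047, -0.3949, 0.0667]
```

jog_arm --turn '[[0,0,-0.02],[0,0,-0.04],[0,0,-0.06],[0,0,-0.09],[0,0,-0.12],[0,0,-0.15],[0,0,-0.18],[0,0,-0.2],[0,0,-0.21],[0,0,-0.21],[0,0,-0.21],[0,0,-0.21],[0,0,-0.21]]' --translation '[[-0.02,-0.016,0],[-0.06,-0.048,0],[-0.1,-0.081,0],[-0.14,-0.114,0],[-0.18,-0.147,0],[-0.22,-0.179,0],[-0.26,-0.212,0],[-0.3,-0.244,0],[-0.34,-0.277,0],[-0.37,-0.301,0],[-0.388,-0.316,0],[-0.388,-0.316,0],[-0.388,-0.316,0]]' --grip '[1,1,1,1,1,1,1,1,1,1,1,1,1]'

```text
clock: 2.42
tool_pos: [0.4652, 0.1718, 0.2578]
eef_rot: [0.055, 0.998, 0.001, -0.0]
contact_force: [0.8, 0.5, -0.8]
opening: 0.007
finger_force: 0.0
```

Run:
```python
from h import *
im=cams.snapshot('wrist');cv2.imwrite('pics/w1.png',im[:,:,::-1])
print([(np.round(d['position'],3).tolist(),round(d['p'],2)) for d in models.place_of('wrist','lever_knob')][:3])
rel([(.4656,.1708,.191),(.4567,.0903,.191)])
```

```text
[]
t 2.52 pos [0.465  0.1721 0.2578] axes [[-0.994, 0.109, -0.0], [0.109, 0.994, 0.001], [0.0, 0.001, -1.0]] F [ 0.5 -0.8  0.6] op 0.006
(0.4656, 0.1708, 0.191) [-0.0007, -0.0013, 0.0668]
(0.4567, 0.0903, 0.191) [-0.0006, -0.0823, 0.0668]
```

View pics/w1.png

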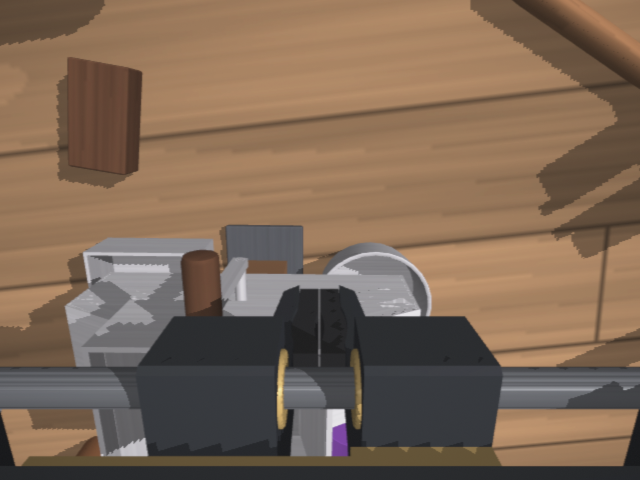

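The wrist view shows the knob at (200,285), left of the closed fingers at (320,310), with free space to descend. I push towards tool -y.

jog_arm --turn '[[0,0,0],[0,0,0],[0,0,0],[0,0,0],[0,0,0],[0,0,0],[0,0,0],[0,0,0],[0,0,0],[0,0,0],[0,0,0],[0,0,0],[0,0,0]]' --translation '[[0,0,0.03],[0,0,0.06],[0,0,0.067],[0,-0.01,0.067],[0,-0.02,0.067],[0,-0.03,0.067],[0,-0.04,0.067],[0,-0.05,0.067],[0,-0.06,0.067],[0,-0.068,0.067],[0,-0.074,0.067],[0,-0.078,0.067],[0,-0.078,0.067]]' --grip '[1,1,1,1,1,1,1,1,1,1,1,1,1]'

```text
clock: 4.15
tool_pos: [0.4573, 0.0944, 0.1907]
eef_rot: [0.055, 0.998, 0.001, 0.0]
contact_force: [0.9, 5.1, -2.1]
opening: 0.006
finger_force: 2.3
```

jog_arm --turn '[[0,0,0],[0,0,0],[0,0,0],[0,0,0]]' --translation '[[0,-0.002,0],[0,-0.004,0],[0,-0.006,0],[0,-0.006,0]]' --grip '[1,1,1,1]'

```text
clock: 4.65
tool_pos: [0.4573, 0.094, 0.1909]
eef_rot: [0.053, 0.999, 0.005, 0.002]
contact_force: [-1.3, 16.3, -4.3]
opening: 0.005
finger_force: 7.8
```

Contact force jumped to 16 N with no travel, so the lever is at its stop. I retreat and go over the scoop.

jog_arm --turn '[[0,0,0],[0,0,0],[0,0,0],[0,0,0],[0,0,0.05],[0,0,0.1],[0,0,0.15],[0,0,0.187],[0,0,0.187],[0,0,0.187],[0,0,0.187],[0,0,0.187],[0,0,0.187]]' --translation '[[0,0.025,0],[0,0.03,-0.03],[0,0.03,-0.08],[0,0.0,-0.1],[-0.005,-0.05,-0.1],[-0.015,-0.1,-0.1],[-0.022,-0.15,-0.1],[-0.03,-0.2,-0.1],[-0.036,-0.25,-0.09],[-0.042,-0.29,-0.06],[-0.044,-0.309,-0.04],[-0.044,-0.309,-0.03],[-0.044,-0.309,-0.03]]' --grip '[1,1,1,1,0.4,0.4,0.4,0.4,0.4,0.4,0.4,0.4,0.4]'

```text
clock: 6.28
tool_pos: [0.4653, -0.2237, 0.2203]
eef_rot: [0.148, 0.989, 0.0, -0.001]
contact_force: [-0.8, 0.5, -0.6]
opening: 0.598
finger_force: 0.0
```

Run:
```python
from h import *
im=cams.snapshot('wrist')
for n in ['scoop_grip','scoop']: print(n,[(np.round(d['position'],3).tolist(),round(d['p'],2)) for d in models.place_of('wrist',n)][:3])
t=cams.snapshot('top')
print([(np.round(d['position'],3).tolist(),round(d['p'],2)) for d in models.place_of('top','lever_knob')][:3])
a=cv2.resize(t[180:300,150:320],(565,400))[:, :400]
cv2.imwrite('pics/w2.png',np.hstack([cv2.resize(im,(400,400)),a])[:,:,::-1])
rel([])
```

```text
scoop_grip [([0.463, -0.223, 0.077], 0.86)]
scoop [([0.468, -0.222, -0.0], 0.97), ([0.302, -0.246, -0.0], 0.8)]
[([0.46, 0.073, 0.186], 0.91)]
t 6.53 pos [ 0.4663 -0.2242  0.2215] axes [[-0.956, 0.293, 0.001], [0.293, 0.956, -0.0], [-0.001, 0.0, -1.0]] F [ 1.4 -0.5  0.4] op 0.601
```

View pics/w2.png

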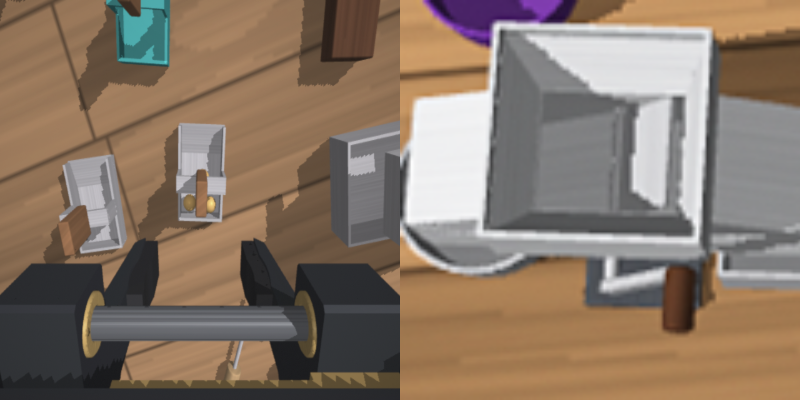

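The left panel shows the scoop with its grip centred between the fingers at (201,190). The right panel shows the knob fully over to -y at (680,298), with the throat open on the +y side. Grasp and lift.

jog_arm --turn '[[0,0,0],[0,0,0],[0,0,0],[0,0,0],[0,0,0],[0,0,0],[0,0,0],[0,0,0],[0,0,0],[0,0,0],[0,0,0],[0,0,0]]' --translation '[[0,0,0.04],[0,0,0.08],[0,0,0.115],[0,0,0.135],[0,0,0.141],[0,0,0.141],[0,0,0.141],[0,0,0.141],[0,0,0.141],[0,0,0.141],[0,0,0.141],[0,0,0.141]]' --grip '[0.4,0.4,0.4,0.4,0.4,1,1,1,1,1,1,1]' --force 40

```text
clock: 8.02
tool_pos: [0.4654, -0.2249, 0.0796]
eef_rot: [0.149, 0.989, 0.0, -0.0]
contact_force: [0.3, 1.0, -1.0]
opening: 0.135
finger_force: 39.9
```

jog_arm --turn '[[0,0,0],[0,0,0],[0,0,0],[0,0,0],[0,0,0],[0,0,0],[0,0,-0.01],[0,0,-0.03],[0,0,-0.05],[0,0,-0.07],[0,0,-0.09],[0,0,-0.11],[0,0,-0.13],[0,0,-0.15],[0,0,-0.17],[0,0,-0.187],[0,0,-0.187],[0,0,-0.187],[0,0,-0.187],[0,0,-0.187]]' --translation '[[0,0,-0.01],[0,0,-0.03],[0,0,-0.06],[0,0,-0.1],[0,0,-0.14],[-0.001,0.01,-0.175],[-0.003,0.025,-0.2],[-0.006,0.045,-0.22],[-0.01,0.07,-0.23],[-0.014,0.1,-0.235],[-0.018,0.13,-0.235],[-0.022,0.16,-0.235],[-0.027,0.195,-0.235],[-0.032,0.23,-0.235],[-0.037,0.265,-0.235],[-0.041,0.295,-0.235],[-0.044,0.32,-0.235],[-0.0465,0.338,-0.235],[-0.048,0.348,-0.235],[-0.0486,0.353,-0.235]]' --grip '[1,1,1,1,1,1,1,1,1,1,1,1,1,1,1,1,1,1,1,1]'

```text
clock: 10.52
tool_pos: [0.616, 0.0978, 0.3146]
eef_rot: [0.056, 0.998, -0.0, -0.0]
contact_force: [1.0, -0.7, -2.7]
opening: 0.135
finger_force: 39.9
```

Run:
```python
from h import *
im=cams.snapshot('wrist');t=cams.snapshot('scene')
cv2.imwrite('pics/w3.png',np.hstack([cv2.resize(im,(400,400)),cv2.resize(t[100:300,300:500],(400,400))])[:,:,::-1])
rel([])
```

```text
t 10.62 pos [0.616  0.0978 0.3147] axes [[-0.994, 0.112, -0.0], [0.112, 0.994, -0.0], [0.0, -0.0, -1.0]] F [-0.7  0.7 -2.1] op 0.132
```

View pics/w3.png

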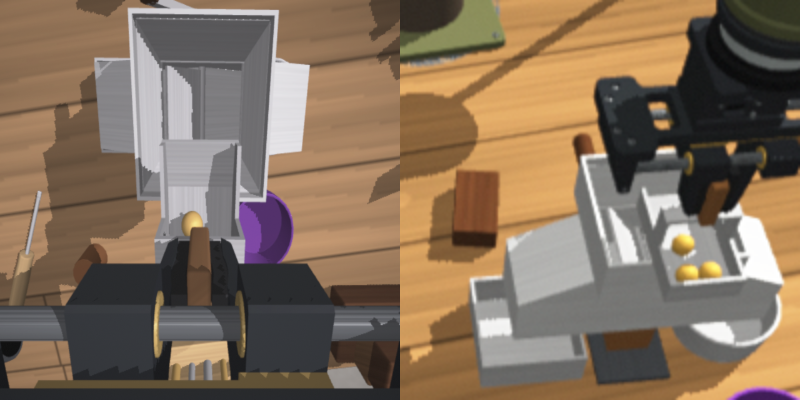

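All three balls are in the scoop, at right panel (683,243), (686,272) and (710,270). The scoop is centred over the hopper's far half. Tip it.

jog_arm --turn '[[0,-0.04,0],[0,-0.1,0],[0,-0.17,0],[0,-0.24,0],[0,-0.3,0],[0,-0.36,0],[0,-0.42,0],[0,-0.48,0],[0,-0.54,0],[0,-0.6,0],[0,-0.66,0],[0,-0.72,0],[0,-0.75,0],[0,-0.75,0],[0,-0.75,0],[0,-0.75,0],[0,-0.75,0],[0,-0.75,0],[0,-0.75,0],[0,-0.75,0]]' --translation '[[0.003,0,0],[0.008,0,0.002],[0.013,0,0.004],[0.018,0,0.006],[0.023,0,0.008],[0.028,0,0.01],[0.033,0,0.01],[0.038,0,0.01],[0.043,0,0.01],[0.049,0,0.01],[0.054,0,0.01],[0.059,0,0.01],[0.061,0,0.01],[0.061,0,0.01],[0.061,0,0.01],[0.061,0,0.01],[0.061,0,0.01],[0.061,0,0.01],[0.061,0,0.01],[0.061,0,0.01]]' --grip '[1,1,1,1,1,1,1,1,1,1,1,1,1,1,1,1,1,1,1,1]'

```text
clock: 13.12
tool_pos: [0.5555, 0.1049, 0.3047]
eef_rot: [0.052, 0.929, -0.021, 0.366]
contact_force: [0.1, -0.5, -2.4]
opening: 0.131
finger_force: 39.9
```

Run:
```python
from h import *
im=cams.snapshot('wrist');t=cams.snapshot('scene')
for c in ['scene','wrist']: print([(np.round(d['position'],3).tolist(),round(d['p'],2)) for d in models.place_of(c,'ball1')][:5])
cv2.imwrite('pics/w4.png',np.hstack([cv2.resize(im,(400,400)),cv2.resize(t[100:300,300:500],(400,400))])[:,:,::-1])
rel([])
```

```text
[([0.577, 0.242, 0.012], 0.38)]
[]
t 13.32 pos [0.5554 0.1049 0.3047] axes [[-0.727, 0.112, 0.677], [0.082, 0.994, -0.076], [-0.682, 0.0, -0.732]] F [-0.1 -0.6 -1.1] op 0.133
```

View pics/w4.png

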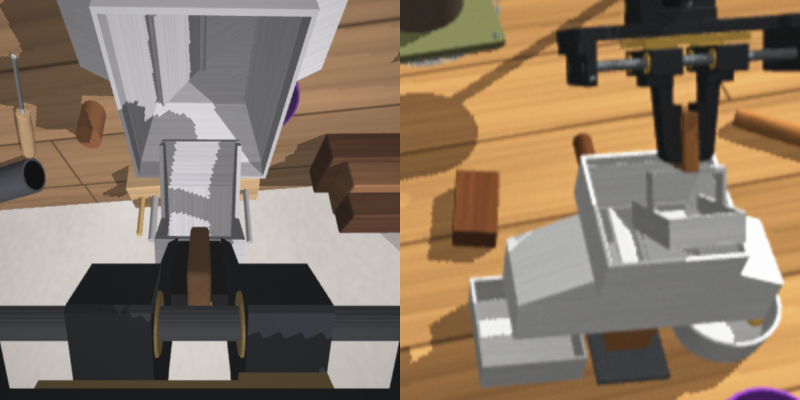

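The scoop is empty, and a ball shows in the pot at right panel (757,322). Level the scoop and lift it.

jog_arm --turn '[[0,0.02,0],[0,0.08,0],[0,0.18,0],[0,0.3,0],[0,0.42,0],[0,0.54,0],[0,0.65,0],[0,0.72,0],[0,0.75,0],[0,0.75,0]]' --translation '[[-0.007,0,-0.007],[-0.014,0,-0.012],[-0.021,0,-0.01],[-0.03,0,-0.005],[-0.038,0,0],[-0.047,0,0.006],[-0.056,0,0.012],[-0.062,0,0.017],[-0.064,0,0.019],[-0.064,0,0.019]]' --grip '[1,1,1,1,1,1,1,1,1,1]'

```text
clock: 14.58
tool_pos: [0.6169, 0.0954, 0.3334]
eef_rot: [0.059, 0.998, -0.0, -0.0]
contact_force: [0.0, 0.0, -2.1]
opening: 0.136
finger_force: 39.9
```

Run:
```python
from h import *
rel([(.4655,-.2245,.335),(.4655,-.2245,.0815)])
```

```text
t 14.57 pos [0.6169 0.0954 0.3334] axes [[-0.993, 0.117, -0.0], [0.117, 0.993, -0.001], [0.0, -0.001, -1.0]] F [ 0.   0.  -2.1] op 0.136
(0.4655, -0.2245, 0.335) [0.1128, -0.3354, -0.0014]
(0.4655, -0.2245, 0.0815) [0.1127, -0.3353, 0.2521]
```

jog_arm --turn '[[0,0,0],[0,0,0.02],[0,0,0.05],[0,0,0.08],[0,0,0.11],[0,0,0.14],[0,0,0.16],[0,0,0.18],[0,0,0.18],[0,0,0.18],[0,0,0.18],[0,0,0.18],[0,0,0.18],[0,0,0.18]]' --translation '[[0.005,-0.015,0],[0.015,-0.045,0],[0.03,-0.09,0],[0.045,-0.135,0],[0.06,-0.18,0],[0.075,-0.225,0],[0.09,-0.27,0.01],[0.103,-0.305,0.04],[0.113,-0.335,0.08],[0.113,-0.335,0.12],[0.113,-0.335,0.16],[0.113,-0.335,0.19],[0.113,-0.335,0.2],[0.113,-0.335,0.2]]' --grip '[1,1,1,1,1,1,1,1,1,1,1,1,1,1]'

```text
clock: 16.32
tool_pos: [0.4644, -0.2215, 0.1351]
eef_rot: [0.145, 0.989, -0.0, -0.0]
contact_force: [-0.0, -0.4, -2.6]
opening: 0.129
finger_force: 39.9
```

Run:
```python
from h import *
t=cams.snapshot('scene');u=cams.snapshot('top')
for c in ['scene','top']: print([(np.round(d['position'],3).tolist(),round(d['p'],2)) for d in models.place_of(c,'ball1')][:5])
a=cv2.resize(t[180:300,160:500],(800,282));b=cv2.resize(u[180:300,130:470],(800,282))
cv2.imwrite('pics/w5.png',np.vstack([a,b])[:,:,::-1])
rel([])
```

```text
[([0.576, 0.245, 0.01], 0.54)]
[([0.536, 0.223, 0.014], 0.47), ([0.564, 0.211, 0.001], 0.38)]
t 16.52 pos [ 0.4658 -0.2223  0.1357] axes [[-0.958, 0.288, 0.002], [0.288, 0.958, -0.001], [-0.002, -0.0, -1.0]] F [ 0.1 -0.  -2.3] op 0.131
```

View pics/w5.png

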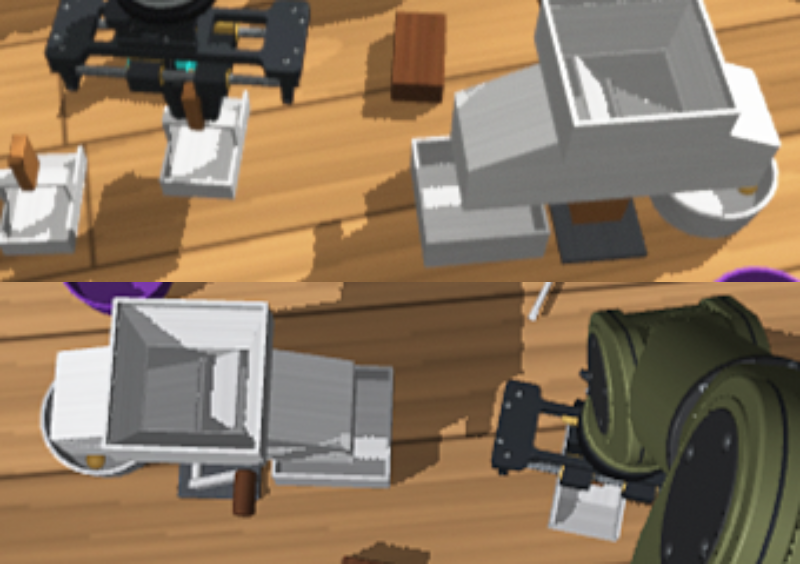

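The scoop is empty and so is the hopper. Balls show in the round pot at scene-crop (747,188) and top-crop (95,460), and the tin shows none. Set the scoop down.

jog_arm --turn '[[0,0,0],[0,0,0],[0,0,0],[0,0,0],[0,0,0],[0,0,0],[0,0,0],[0,0,0]]' --translation '[[0,0,0.015],[0,0,0.03],[0,0,0.042],[0,0,0.049],[0,0,0.052],[0,0,0.054],[0,0,0.055],[0,0,0.055]]' --grip '[1,1,1,1,1,1,1,1]'

```text
clock: 17.52
tool_pos: [0.4653, -0.2221, 0.0796]
eef_rot: [0.145, 0.989, 0.0, 0.0]
contact_force: [-0.2, -0.6, -1.1]
opening: 0.131
finger_force: 39.9
```

jog_arm --turn '[[0,0,0],[0,0,0],[0,0,0],[0,0,0],[0,0,0],[0,0,0],[0,0,0],[0,0,0],[0,0,0],[0,0,0],[0,0,0]]' --translation '[[0,0,0.001],[0,0,0.001],[0,0,0.001],[0,0,0.001],[0,0,0.001],[0,0,-0.01],[0,0,-0.04],[0,0,-0.09],[0,0,-0.15],[0,0,-0.2],[0,0,-0.2]]' --grip '[1,0.8,0.6,0.5,0.5,0.5,0.5,0.5,0.5,0.5,0.5]'

```text
clock: 18.9
tool_pos: [0.4672, -0.2227, 0.2838]
eef_rot: [0.146, 0.989, -0.001, 0.004]
contact_force: [-0.3, 0.0, -0.7]
opening: 0.497
finger_force: 0.0
```

Run:
```python
from h import *
u=cams.snapshot('wrist');t=cams.snapshot('scene')
for c in ['scene','wrist']:
  for n in ['scoop','scoop_grip','ball1']: print(c,n,[(np.round(d['position'],3).tolist(),round(d['p'],2)) for d in models.place_of(c,n)][:5])
a=cv2.resize(t[200:300,420:520],(400,400));b=cv2.resize(u,(400,400))
cv2.imwrite('pics/w6.png',np.hstack([a,b])[:,:,::-1])
rel([])
```

```text
scene scoop [([0.297, -0.243, -0.006], 0.89), ([0.47, -0.222, 0.001], 0.61)]
scene scoop_grip [([0.47, -0.222, 0.083], 0.79), ([0.3, -0.243, 0.081], 0.7)]
scene ball1 [([0.578, 0.242, 0.009], 0.48)]
wrist scoop [([0.299, -0.244, -0.004], 0.78)]
wrist scoop_grip [([0.467, -0.22, 0.077], 0.92), ([0.306, -0.241, 0.079], 0.67)]
wrist ball1 []
t 19.3 pos [ 0.4647 -0.2219  0.2784] axes [[-0.958, 0.287, -0.002], [0.287, 0.958, 0.001], [0.002, 0.0, -1.0]] F [0.2 0.2 0.6] op 0.498
```

View pics/w6.png

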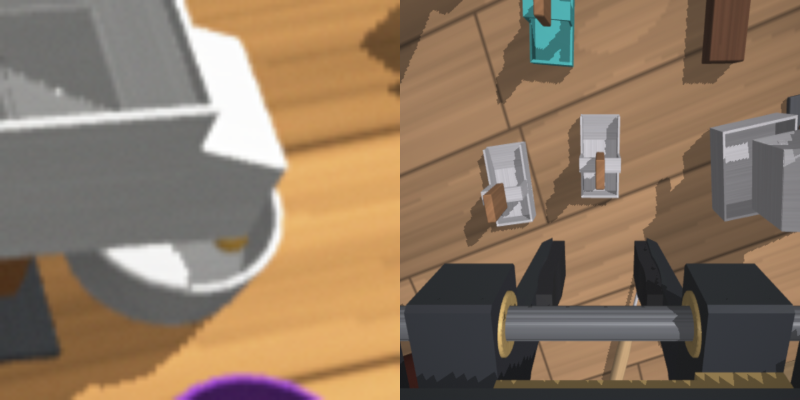

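The scoop stands upright and released at (600,157). I do one look under the exit to count the balls, working out a wrist view of the pot first.

Run:
```python
from h import *
s=r.get_state();M=R.from_quat(s['eef_rot']);P=np.array(s['tool_pos']);c=cams.camera_params('wrist')
C=R.from_quat(c['orientation']);off=M.inv().apply(np.array(c['eye'])-P);CR=M.inv()*C
print(off)
for T in [(.40,.35,.30),(.42,.40,.28),(.45,.42,.25),(.35,.3,.25)]:
  for tv in [(.5,0,0),(.8,0,0),(.5,-.4,0),(.8,-.4,0),(.5,-.7,0)]:
    M2=M*R.from_rotvec(tv);eye=np.array(T)+M2.apply(off)
    d=(M2*CR).inv().apply(np.array([.565,.21,.02])-eye)
    uv=(c['cx']+c['fx']*d[0]/-d[2],c['cy']-c['fy']*d[1]/-d[2])
    print(T,tv,np.round(uv),eye.round(3))
rel([(.40,.35,.30),(.42,.40,.28),(.45,.42,.25),(.35,.3,.25)])
```

```text
[ 0.07596397  0.00028036 -0.12737926]
(0.4, 0.35, 0.3) (0.5, 0, 0) [368. 358.] [0.345 0.43  0.412]
(0.4, 0.35, 0.3) (0.8, 0, 0) [445. 373.] [0.354 0.459 0.389]
(0.4, 0.35, 0.3) (0.5, -0.4, 0) [379. 241.] [0.303 0.434 0.374]
(0.4, 0.35, 0.3) (0.8, -0.4, 0) [463. 253.] [0.313 0.457 0.353]
(0.4, 0.35, 0.3) (0.5, -0.7, 0) [388. 154.] [0.281 0.431 0.336]
(0.42, 0.4, 0.28) (0.5, 0, 0) [320. 350.] [0.365 0.48  0.392]
(0.42, 0.4, 0.28) (0.8, 0, 0) [394. 357.] [0.374 0.509 0.369]
(0.42, 0.4, 0.28) (0.5, -0.4, 0) [332. 238.] [0.323 0.484 0.354]
(0.42, 0.4, 0.28) (0.8, -0.4, 0) [413. 242.] [0.333 0.507 0.333]
(0.42, 0.4, 0.28) (0.5, -0.7, 0) [338. 153.] [0.301 0.481 0.316]
(0.45, 0.42, 0.25) (0.5, 0, 0) [286. 339.] [0.395 0.5   0.362]
(0.45, 0.42, 0.25) (0.8, 0, 0) [360. 340.] [0.404 0.529 0.339]
(0.45, 0.42, 0.25) (0.5, -0.4, 0) [298. 232.] [0.353 0.504 0.324]
(0.45, 0.42, 0.25) (0.8, -0.4, 0) [377. 231.] [0.363 0.527 0.303]
(0.45, 0.42, 0.25) (0.5, -0.7, 0) [302. 151.] [0.331 0.501 0.286]
(0.35, 0.3, 0.25) (0.5, 0, 0) [405. 427.] [0.295 0.38  0.362]
(0.35, 0.3, 0.25) (0.8, 0, 0) [474. 455.] [0.304 0.409 0.339]
(0.35, 0.3, 0.25) (0.5, -0.4, 0) [415. 304.] [0.253 0.384 0.324]
(0.35, 0.3, 0.25) (0.8, -0.4, 0) [491. 326.] [0.263 0.407 0.303]
(0.35, 0.3, 0.25) (0.5, -0.7, 0) [425. 219.] [0.231 0.381 0.286]
t 19.3 pos [ 0.4647 -0.2219  0.2784] axes [[-0.958, 0.287, -0.002], [0.287, 0.958, 0.001], [0.002, 0.0, -1.0]] F [0.2 0.2 0.6] op 0.498
(0.4, 0.35, 0.3) [0.2264, 0.5292, -0.0209]
(0.42, 0.4, 0.28) [0.2215, 0.5828, -0.0009]
(0.45, 0.42, 0.25) [0.1985, 0.6106, 0.029]
(0.35, 0.3, 0.25) [0.2598, 0.4669, 0.0291]
```

jog_arm --turn '[[0,0,0],[0,0,0],[0,0,0],[0,0,0],[0,0,0],[0,0,0],[0,0,0],[0,0,0],[0,0,0],[0,0,0],[0.02,-0.02,0],[0.1,-0.08,0],[0.2,-0.16,0],[0.3,-0.24,0],[0.4,-0.32,0],[0.5,-0.4,0],[0.5,-0.4,0],[0.5,-0.4,0]]' --translation '[[0.02,0.02,-0.02],[0.06,0.05,-0.04],[0.1,0.1,-0.05],[0.14,0.15,-0.05],[0.17,0.2,-0.05],[0.19,0.25,-0.05],[0.2,0.3,-0.05],[0.21,0.35,-0.05],[0.22,0.4,-0.05],[0.22,0.45,-0.05],[0.22,0.5,-0.04],[0.22,0.54,-0.02],[0.22,0.57,0],[0.22,0.582,0],[0.22,0.582,0],[0.22,0.582,0],[0.22,0.582,0],[0.22,0.582,0]]' --grip '[0.5,0.5,0.5,0.5,0.5,0.5,0.5,0.5,0.5,0.5,0.5,0.5,0.5,0.5,0.5,0.5,0.5,0.5]'

```text
clock: 21.55
tool_pos: [0.4224, 0.3979, 0.2794]
eef_rot: [0.138, 0.939, -0.271, 0.158]
contact_force: [-0.6, 0.6, 0.1]
opening: 0.501
finger_force: 0.0
```

Run:
```python
from h import *
u=cams.snapshot('wrist')
for n in ['pot','ball1']: print(n,[(np.round(d['position'],3).tolist(),round(d['p'],2)) for d in models.place_of('wrist',n)][:5])
cv2.imwrite('pics/w7.png',cv2.resize(u[130:370,200:520],(800,600),interpolation=cv2.INTER_CUBIC)[:,:,::-1])
rel([])
```

```text
pot [([0.569, 0.21, 0.0], 0.61), ([0.719, 0.193, 0.001], 0.58)]
ball1 []
t 21.7 pos [0.4229 0.3974 0.2802] axes [[-0.911, 0.348, 0.223], [0.176, 0.814, -0.554], [-0.374, -0.465, -0.803]] F [ 0.1 -0.3  0.8] op 0.501
```

View pics/w7.png

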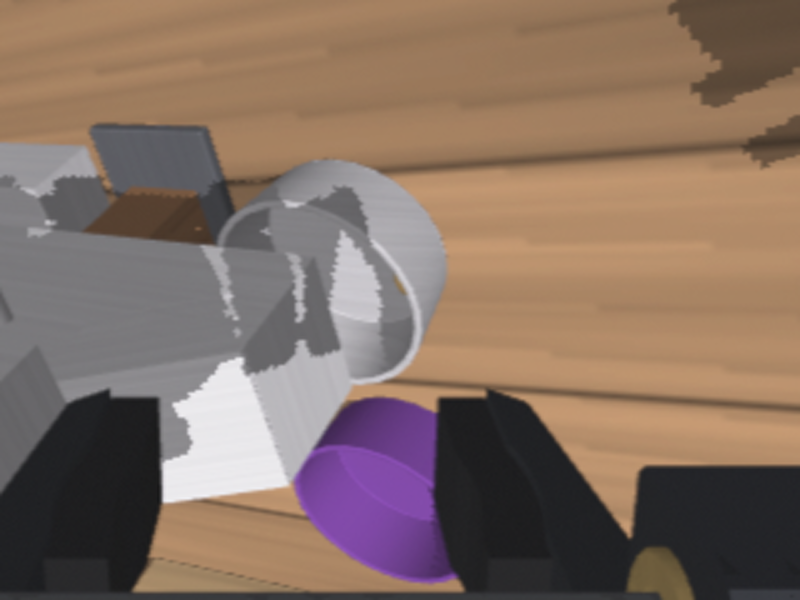

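A ball edge is visible in the pot at (400,285); the rest of the pot is hidden by its rim and the exit. I do a colour scan for ball-coloured blobs anywhere in the fixed cameras.

Run:
```python
from h import *
for c in ['scene','top','wrist']:
    im=cams.snapshot(c);h=cv2.cvtColor(im,cv2.COLOR_RGB2HSV)
    im0={'scene':(250,258),'top':(376,252)}.get(c)
    m=cv2.inRange(h,(17,140,60),(28,255,255))
    n,_,st,ce=cv2.connectedComponentsWithStats(m)
    for i in range(1,n):
        if 3<st[i][4]<400: print(c,ce[i].round(1),st[i][4],ray(c,ce[i],.012).round(3))
```

```text
scene [509.4  18.1] 16 [-0.264  0.737  0.012]
scene [519.5  17.2] 4 [-0.262  0.772  0.012]
scene [493.6  19.9] 25 [-0.265  0.68   0.012]
scene [503.4  19.2] 5 [-0.262  0.714  0.012]
scene [471.1  22. ] 12 [-0.268  0.602  0.012]
scene [452.8  24.6] 11 [-0.266  0.537  0.012]
scene [463.6  23. ] 8 [-0.268  0.575  0.012]
scene [518.4  23.2] 11 [-0.23   0.752  0.012]
scene [441.5  26. ] 4 [-0.266  0.498  0.012]
scene [487.2  26.2] 6 [-0.235  0.644  0.012]
scene [494.1  25.6] 7 [-0.234  0.667  0.012]
scene [499.4  25.4] 7 [-0.231  0.685  0.012]
scene [512.8  25.2] 5 [-0.223  0.728  0.012]
scene [534.8  28.3] 9 [-0.192  0.791  0.012]
scene [396.5  29.8] 4 [-0.275  0.348  0.012]
scene [452.   29.2] 5 [-0.242  0.524  0.012]
scene [458.6  30. ] 10 [-0.233  0.543  0.012]
scene [481.7  30.5] 6 [-0.216  0.616  0.012]
scene [529.6  29.2] 5 [-0.191  0.772  0.012]
scene [545.8  29. ] 5 [-0.181  0.824  0.012]
scene [410.2  30.8] 5 [-0.261  0.389  0.012]
scene [446.5  30.8] 4 [-0.237  0.504  0.012]
scene [487.4  34.9] 13 [-0.189  0.623  0.012]
scene [536.   32.5] 6 [-0.17   0.783  0.012]
scene [334.8 
[... 28230 characters left out ...]
0.012]
scene [312.6 471.8] 9 [ 0.893 -0.179  0.012]
scene [259.2 471. ] 4 [ 0.873 -0.263  0.012]
scene [263.8 472.6] 5 [ 0.877 -0.256  0.012]
scene [290.  473.6] 5 [ 0.888 -0.215  0.012]
scene [259.9 476.9] 31 [ 0.882 -0.263  0.012]
scene [269.2 475.1] 12 [ 0.882 -0.248  0.012]
scene [279.8 475. ] 5 [ 0.886 -0.231  0.012]
scene [306.5 475.2] 6 [ 0.896 -0.19   0.012]
top [289.9  67.3] 103 [ 0.953 -0.071  0.012]
top [248.7  70.8] 153 [0.953 0.025 0.012]
top [207.7  74.5] 105 [0.952 0.121 0.012]
top [179.5 142. ] 8 [0.792 0.194 0.012]
top [188.  143.4] 5 [0.787 0.175 0.012]
top [200.1 154.9] 23 [0.757 0.149 0.012]
top [170.  255.9] 33 [0.532 0.226 0.012]
top [ 18.9 296.5] 15 [0.473 0.552 0.012]
```

Run:
```python
from h import *
for z in (.012,.018): print(ray('wrist',(360,244),z).round(3), ray('scene',(300+357/2+200,1),z)[:0])
t=cams.snapshot('scene');h=cv2.cvtColor(t,cv2.COLOR_RGB2HSV)
m=cv2.inRange(h,(15,110,40),(32,255,255));m[:,:440]=0;m[:,492:]=0;m[:240]=0;m[276:]=0
n,_,st,ce=cv2.connectedComponentsWithStats(m)
for i in range(1,n):
    if st[i][4]>3: print(ce[i],st[i],ray('scene',ce[i],.012).round(3))
```

```text
[0.584 0.237 0.012] []
[0.579 0.242 0.018] []
[487.47794118 266.64705882] [478 243  14  33 136] [0.601 0.261 0.012]
[477.71428571 260.57142857] [475 260   7   3  14] [0.582 0.247 0.012]
[441. 274.] [440 272   4   4  10] [0.596 0.158 0.012]
```

Two distinct balls in the pot are confirmed. One lower-angle wrist view for the third, evaluated numerically.

jog_arm --turn '[[0,-0.05,0],[0,-0.1,0],[0,-0.15,0],[0,-0.2,0],[0,-0.25,0],[0,-0.3,0],[0,-0.3,0],[0,-0.3,0]]' --translation '[[0.01,-0.01,0.012],[0.022,-0.025,0.028],[0.035,-0.04,0.045],[0.048,-0.055,0.062],[0.06,-0.07,0.078],[0.069,-0.078,0.088],[0.069,-0.078,0.088],[0.069,-0.078,0.088]]' --grip '[0.5,0.5,0.5,0.5,0.5,0.5,0.5,0.5]'

```text
clock: 22.9
tool_pos: [0.3524, 0.299, 0.2199]
eef_rot: [0.097, 0.905, -0.288, 0.297]
contact_force: [0.1, 0.2, 0.5]
opening: 0.501
finger_force: 0.0
```

Run:
```python
from h import *
c=cams.camera_params('wrist');u=cams.snapshot('wrist');print(np.round(c['eye'],3))
cv2.imwrite('pics/w8.png',u[:,:,::-1])
for n in ['pot','ball1']: print(n,[(np.round(d['position'],3).tolist(),round(d['p'],2)) for d in models.place_of('wrist',n)][:5])
M=R.from_quat(c['orientation'])
def proj(p):
    d=M.inv().apply(np.array(p)-c['eye']);return np.round([c['cx']+c['fx']*d[0]/-d[2],c['cy']-c['fy']*d[1]/-d[2]])
a=[proj((.568+.05*np.cos(t),.21+.05*np.sin(t),z)) for t in np.arange(0,6.28,.4) for z in(.003,.045)]
a=np.array(a).astype(np.int32);hull=cv2.convexHull(a)
k=np.zeros((480,640),np.uint8);cv2.fillConvexPoly(k,hull,255)
h=cv2.cvtColor(u,cv2.COLOR_RGB2HSV);m=cv2.inRange(h,(14,100,30),(32,255,255))&k
n,_,st,ce=cv2.connectedComponentsWithStats(m)
print(a.min(0),a.max(0))
for i in range(1,n):
    if st[i][4]>3: print(ce[i].round(),st[i],ray('wrist',ce[i],.012,c).round(3))
```

```text
[0.23  0.373 0.259]
pot [([0.72, 0.19, -0.001], 0.8), ([0.55, 0.107, 0.002], 0.73), ([0.567, 0.209, -0.002], 0.72), ([0.464, 0.068, 0.186], 0.53)]
ball1 []
[355 198] [458 287]
```

Run:
```python
from h import *
s=r.get_state();M=R.from_quat(s['eef_rot']);M0=R.from_quat([.146,.989,0,0])
print((M.inv()*M0).as_rotvec().round(3))
rel([(.45,.38,.30),(.63,.29,.28)])
```

```text
[-0.499  0.694  0.075]
t 23.05 pos [0.3525 0.2987 0.2199] axes [[-0.804, 0.347, 0.482], [0.004, 0.815, -0.58], [-0.594, -0.465, -0.657]] F [ 0.2 -0.3 -0.6] op 0.501
(0.45, 0.38, 0.3) [-0.1257, 0.0628, -0.0527]
(0.63, 0.29, 0.28) [-0.259, 0.0613, 0.0994]
```

jog_arm --turn '[[-0.07,0.1,0.01],[-0.15,0.2,0.02],[-0.22,0.3,0.03],[-0.29,0.4,0.043],[-0.36,0.5,0.054],[-0.43,0.6,0.065],[-0.5,0.694,0.075],[-0.5,0.694,0.075],[-0.5,0.694,0.075],[-0.5,0.694,0.075],[-0.5,0.694,0.075],[-0.5,0.694,0.075],[-0.5,0.694,0.075]]' --translation '[[-0.02,0.01,-0.008],[-0.04,0.02,-0.016],[-0.065,0.032,-0.027],[-0.09,0.045,-0.038],[-0.11,0.055,-0.046],[-0.126,0.063,-0.053],[-0.14,0.063,-0.036],[-0.166,0.063,-0.006],[-0.193,0.062,0.024],[-0.22,0.062,0.055],[-0.245,0.061,0.083],[-0.259,0.061,0.099],[-0.259,0.061,0.099]]' --grip '[0.5,0.5,0.5,0.5,0.5,0.5,0.5,0.5,0.5,0.5,0.5,0.5,0.5]'

```text
clock: 24.68
tool_pos: [0.6307, 0.2876, 0.2794]
eef_rot: [0.147, 0.989, -0.001, -0.0]
contact_force: [0.5, 0.9, 0.9]
opening: 0.498
finger_force: 0.0
```

Run:
```python
from h import *
c=cams.camera_params('wrist');u=cams.snapshot('wrist');print(np.round(c['eye'],3))
for n in ['pot','ball1']: print(n,[(np.round(d['position'],3).tolist(),round(d['p'],2)) for d in models.place_of('wrist',n)][:5])
M=R.from_quat(c['orientation'])
def proj(p):
    d=M.inv().apply(np.array(p)-c['eye']);return np.round([c['cx']+c['fx']*d[0]/-d[2],c['cy']-c['fy']*d[1]/-d[2]])
a=np.array([proj((.568+.05*np.cos(t),.21+.05*np.sin(t),z)) for t in np.arange(0,6.28,.4) for z in(.003,.045)]).astype(np.int32)
k=np.zeros((480,640),np.uint8);cv2.fillConvexPoly(k,cv2.convexHull(a),255)
h=cv2.cvtColor(u,cv2.COLOR_RGB2HSV);m=cv2.inRange(h,(12,90,30),(34,255,255))&k
n,_,st,ce=cv2.connectedComponentsWithStats(m)
print(a.min(0),a.max(0))
for i in range(1,n):
    if st[i][4]>3: print(ce[i].round(),st[i],ray('wrist',ce[i],.012,c).round(3))
```

```text
[0.558 0.31  0.407]
pot [([0.566, 0.211, 0.004], 0.75), ([0.72, 0.19, 0.002], 0.61)]
ball1 [([0.577, 0.252, 0.012], 0.77), ([0.535, 0.226, 0.014], 0.63)]
[160 102] [277 215]
[229. 113.] [223 105  11  18  98] [0.531 0.229 0.012]
[254. 132.] [246 123  18  19 257] [0.554 0.246 0.012]
[264. 154.] [255 145  18  18 245] [0.576 0.247 0.012]
```

From above, three separate balls show in the pot at wrist pixels (229,113), (254,132) and (264,154). The robot touches nothing, so I hand in.

```bash
python3 -c "
from plant import r
print(r.finish_job())"
```

```text
the job is handed in; nothing more can be done
None
```

The job is handed in at about 25 s: the lever is fully over to the pot's exit, all three balls were seen in the round pot where it stood, and the empty scoop stands upright and released on the bench.

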